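# Roll the specimen jar up to the imaging stop

### The job

With the fingertips, slowly push the capped amber specimen jar that lies at the foot of the imaging station up the ramp until it bears squarely on the red sprung stop and gently presses it in by about half or more, without letting the jar roll back on the way. Do not grip or lift the jar, and leave the other things on the bench where they are. Finish still holding it against the pressed-in stop with your fingers, for its picture: let go and it rolls away.

Things in the scene. Friction and masses are not known exactly. Their poses are not given: they have to be found in the camera images.
- jar: the capped amber specimen jar (white cap, white label band) lying on its side at the low, level end of the imaging station; a plain roller 56 mm in diameter and 96 mm long, about 0.2 kg. Origin in the middle of its axis; its own y axis runs along the roller axis towards the cap (x and z turn as it rolls)
- jar_cap_side (a point): point on the jar's axis, 28 mm from the middle towards the cap
- jar_base_side (a point): point on the jar's axis, 28 mm from the middle towards the base
- station: the whole imaging station, fixed to the table, 124 mm wide. Origin on the table under the line where its level apron meets the slope; x points horizontally up-ramp. The apron, 12 mm high, runs from x = -125 mm (a lip there, 6 mm above it) to 0. Low cheeks, 10 mm above the deck all along, guide the jar's ends: 102 mm between them. A blue camera stands at x = 0.2 to 0.29 m, 84 mm high
- slope: the grey sloping deck, part of the station. Origin on the deck surface at the middle of its lower edge, 12 mm above the table, where the level apron meets it. x points up the slope, which rises at 8 degrees; z is square to the sloping deck; y runs across it. It runs from x = 0 to 185 mm. The axis of the jar resting on it is 28 mm above the deck
- stop (a joint): the red sprung stop plate near the top of the slope, two upright pads with a gap between: 0 = out (at rest), grows as it is pushed up-slope, 0.014 m = fully in (a hard end). Needs about 2 N to start moving and 7 N fully in; it springs back when let go
- stop_face (a point): point midway between the faces of the stop's two pads that meet the jar, 28 mm above the deck (150 mm up the slope from the slope's origin when the stop is out; moves with the stop). The pads stand 46 mm high and reach 47 mm to either side; when the jar touches the pads, its axis is 28 mm down-slope of this point
- spare_jar: bystander: small upright amber jar with a white lid, 48 mm across, 62 mm tall; origin under its centre
- dish: bystander: closed clear petri dish with a red medium, 90 mm across, 17 mm tall; origin under its centre
- egg: bystander: brown egg standing in a white cup, 48 mm across, 63 mm tall; origin under its centre
- beaker: bystander: small clear beaker, 60 mm across, 62 mm tall; origin under its centre
- forceps: bystander: steel forceps lying flat, 128 mm long along its x, 8 mm thick; origin under its centre
- pipette: bystander: white and red hand pipette lying flat, 290 mm long along its x, 26 mm thick; origin under it, near the middle of its length
Not all that is in view belongs to the job. Leave any purple or yellow look-alike of the jar alone.

How it is judged:
By the outcome, as a careful person would: the job done as asked, in the order asked, and still so for the second after the job is handed in, while the arm keeps its last pose, push and grip.
It also fails if it takes over 42 s, if anything falls off the work surface, if the arm or the gripper's body presses on something with over 40 N, if the wrist force passes 120 N, or if a joint passes its speed limit or range.

### The arm

A 6-joint arm with a two-finger parallel gripper is mounted at the origin on the work surface. World frame = base frame: x ahead of the robot, y to its left, z up, the work surface at z = 0. Lengths are in m, angles in rad, forces in N, time in s.
With the tool pointing down it reaches from about 0.3 to 0.775 m from the base axis. Payload 14.6 kg.
Tool frame: the origin (TCP) lies at the very end of the fingers, on their centre line; the grasp point (between the pads) lies 19 mm behind it; z points along the fingers, y is the line along which they close (so a half turn about z gives the same grasp; the last joint's range is limited). The gripper opens to 94 mm and grips with 3 to 60 N. Pads are 16 mm wide; open, the fingers measure 119 mm over their backs; the gripper's body (75 mm by 177 mm) begins 78 mm behind the grasp point.
Start: joints at [-0.067, 0.3, 1.521, -0, 1.321, -0.067], TCP at [0.55, -0, 0.205] pointing down, gripper open.
Joint ranges: [-3.03, 3.03], [-0.79, 2.21], [0.23, 2.52], [-1.04, 4.18], [0, 3.07], [-2.55, 2.55]. Speed limits (rad/s): [2.22, 2.22, 2.57, 3.14, 3.14, 3.14].

### API

Orientations are given as [roll, pitch, yaw] about the fixed x, y, z axes, in that order (R = Rz(yaw) Ry(pitch) Rx(roll)).
In Python, from station import ctrl gives the robot as it stands.
- The arm moves only by the shell command python3 -m pendant 'ROWS' [OPENING] [FORCE]. ROWS is JSON, a list of rows, each a list of 2 entries, a list of its own where there are three numbers: the shift along the world's x, y, z in cm, then the turn about the world's z in rad. A call has 1 to 20 rows; each row shifts and turns the commanded pose from where the row before left it; what a row does not reach is not made up. A row lasts 1/12 s, in which the tool goes at most 41.7 mm and 7.16 degrees, less where a joint would pass 70% of its speed; a pose out of reach is approached as far as the arm can. A call is refused whole if a number of a shift passes 4.17 or a number of a turn 0.125, either way. A call with a gripper value outside its range is refused whole. OPENING is the opening, from 0 (shut) to 1 (fully open), set as the call begins (- or left out, the last holds). The fingers move at their own pace and stop on an object; FORCE is the grip in N (left out, the last holds). Time passes only in rows, so rows that do not move let the fingers close. It gives the time, the measured TCP pose, the force, the opening and the grip force at its end, in the units of the state.
- ctrl.get_obs(): the state, without advancing time (a new reading comes with each control period).
- ctrl.camera(name): name is "scene" or "side" or "wrist"; returns a dict with "color" (420x560x3 uint8, red, green, blue), "intrinsics" (3x3 intrinsics, pixels), "k1" (the pictures are not rectified: a ray, as slopes to the right and down, at radius r is drawn at 1 + k1 r^2 times it, then the intrinsics apply), "camera_from_world" (4x4, takes a point from world to camera coordinates). Camera axes: x right, y down, z forward; pixel columns grow to the right and rows downward; lengths in m; the calibration is good to about 2 mm. A picture is of the moment at which its call begins. There is no depth.
- ctrl.hand_in(): hands the job in; it is judged then, once.
The state is a dict: "time_s": time; "qpos": joint angles; "joint_vel": joint speeds; "tau": joint torques, N m; "ee_pos": TCP position; "eef_rot": TCP orientation; "force": force on the tool from outside, world axes, zero at the start; "moment": the same for the moment, N m; "grip_width": finger opening in m; "grip_force": force on a finger pad.
Only numpy, scipy, OpenCV 4.12 (cv2) and the standard library are available. Lean on these libraries where they do the work, as an engineer would, in place of code of your own. Each camera call takes 0.05 s, during which the arm holds its last target. There are 200 camera calls.

## Working session

There is one attempt and no reset: what is moved stays moved. The work goes in short steps, Python scripts to look and compute and a shell command to move; the robot and the scene stay as the last step left them, time stands still between calls to the robot, and variables do not carry over. Pictures are saved under pics/ and viewed, at most 10 in all, crops included, and the job is handed in when it is done.

```bash
mkdir -p pics; cat > h.py <<'E'
import numpy as np, cv2
from station import ctrl
def snap(n,f):
    c=ctrl.camera(n); cv2.imwrite(f'pics/{f}.png',c['color'][:,:,::-1]); np.savez(f'pics/{f}.npz',K=c['intrinsics'],k1=c['k1'],T=c['camera_from_world']); return c
def ray(f,u,v):
    d=np.load(f'pics/{f}.npz'); K,T,k=d['K'],d['T'],float(d['k1'])
    p=cv2.undistortPoints(np.array([[[u,v]]],float),K,np.array([k,0,0,0,0.]))[0,0]
    R=T[:3,:3]; return -R.T@T[:3,3], R.T@np.array([p[0],p[1],1.])
def atz(f,u,v,z):
    o,r=ray(f,u,v); return o+r*(z-o[2])/r[2]
def proj(f,P):
    d=np.load(f'pics/{f}.npz'); K,T,k=d['K'],d['T'],float(d['k1'])
    return cv2.projectPoints(np.atleast_2d(P).astype(float),cv2.Rodrigues(T[:3,:3])[0],T[:3,3],K,np.array([k,0,0,0,0.]))[0][:,0]
E
python3 -c "
from h import *
for n in ['scene','side']: snap(n,n+'0')
a=[cv2.imread('pics/%s0.png'%n) for n in ['scene','side']]
print(ctrl.get_obs())"
```

```text
{'time_s': 0.1, 'qpos': array([-6.66286477e-02,  3.00391331e-01,  1.52150070e+00, -1.07510641e-05,
        1.32071119e+00, -6.65994718e-02]), 'joint_vel': array([ 1.23269784e-03, -1.12614112e-03, -1.68420122e-03,  5.39539942e-05,
        3.60897562e-03, -7.67523241e-04]), 'tau': array([ 1.84928511e-03, -5.32644153e+01, -3.53284299e+01,  7.10431044e-02,
        2.34944851e-02, -7.30603051e-05]), 'ee_pos': array([ 5.49768716e-01, -6.08203867e-06,  2.04964091e-01]), 'eef_rot': array([-3.14058363e+00, -5.68629237e-05,  1.57076979e+00]), 'force': array([-0.88326525,  0.77040061, -0.52441028]), 'moment': array([-0.02892998, -0.04311979,  0.01936063]), 'grip_force': 0.0, 'grip_width': 0.09424302736321748}
```

View pics/scene0.png

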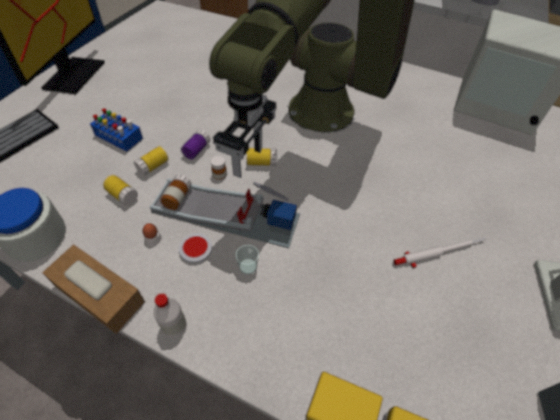

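View pics/side0.png

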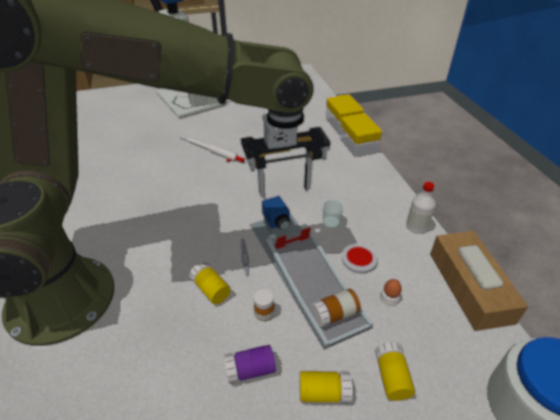

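The scene view shows the station from (160,195) to (295,240), with the jar at (175,192) and the stop at (246,205). In the side view the jar is at (337,306) and the stop at (292,238). I'll enlarge both.

```bash
python3 -c "
from h import *
a=cv2.imread('pics/side0.png')[185:355,230:400]; b=cv2.imread('pics/scene0.png')[150:270,140:310]
cv2.imwrite('pics/c1.png',cv2.resize(a,(595,595),interpolation=3)); cv2.imwrite('pics/c2.png',cv2.resize(b,(765,540),interpolation=3))"
```

```text
(no output)
```

View pics/c1.png

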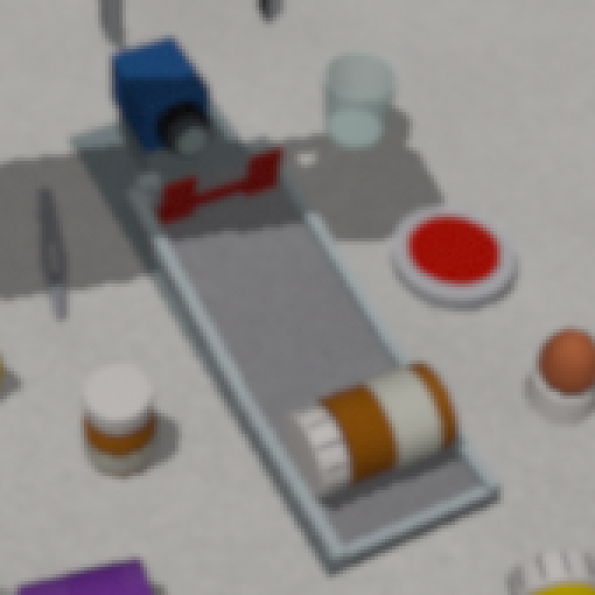

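View pics/c2.png

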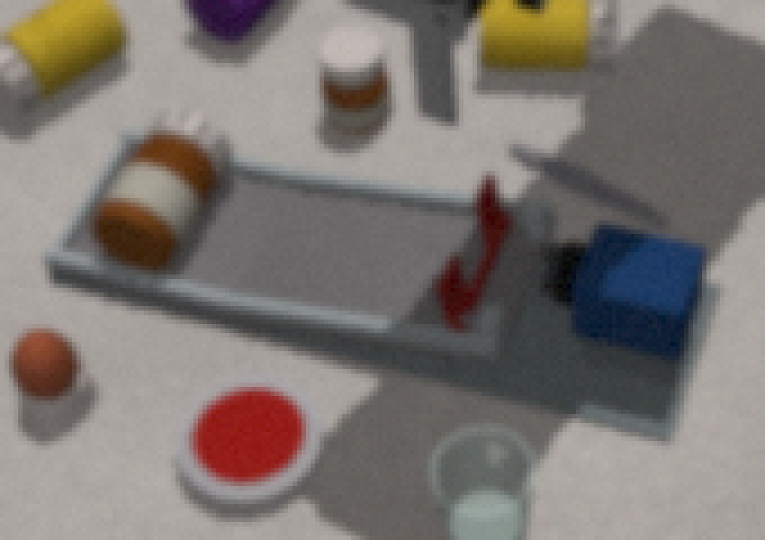

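```bash
cat > fit.py <<'E'
from h import *
from scipy.optimize import least_squares
c,s=np.cos(np.radians(8)),np.sin(np.radians(8))
sl=lambda x,y,z:(x*c-z*s,y,.012+x*s+z*c)
S=lambda u,v:np.array([230+(u+.5)/3.5-.5,185+(v+.5)/3.5-.5]); C=lambda u,v:np.array([140+(u+.5)/4.5-.5,150+(v+.5)/4.5-.5])
L=[('side0',S(335,573),(-.125,.062,0)),('side0',S(497,499),(-.125,-.062,0)),('side0',S(331,550),(-.125,.062,.02)),('side0',S(497,487),(-.125,-.062,.02)),
('side0',S(163,186),sl(.151,.047,.046)),('side0',S(281,150),sl(.151,-.047,.046)),
('scene0',C(52,283),(-.125,-.062,0)),('scene0',C(50,262),(-.125,-.062,.02)),('scene0',C(128,137),(-.125,.062,.02)),('scene0',C(490,178),sl(.151,.047,.046)),('scene0',C(440,285),sl(.151,-.047,.046)),
]
def W(p,P):
    a=p[2];P=np.asarray(P);return np.array([p[0]+np.cos(a)*P[0]-np.sin(a)*P[1],p[1]+np.sin(a)*P[0]+np.cos(a)*P[1],P[2]])
f=lambda p:np.concatenate([proj(n,W(p,P))[0]-u for n,u,P in L])
if __name__=='__main__':
    r=least_squares(f,[.6,-.1,1.5],loss='soft_l1');print(r.x);print(f(r.x).reshape(-1,2).round(1))
    np.save('p.npy',r.x)
    # jar fit: x along apron given axis z=.040, silhouettes; print predicted outline for various x
    p=r.x
    for x in(-.075,-.06,-.045,-.03):
        for y in(.048,-.048):
            q=W(p,(x,y,.040));a=proj('side0',q)[0];b=proj('scene0',q)[0]
            print(x,y,((a-[230,185])*3.5).round(),((b-[140,150])*4.5).round())
    im={'side0':(230,185,3.5),'scene0':(140,150,4.5)}
    for n,lbl in(('side0','c1'),('scene0','c2')):
        ox,oy,k=im[n];I=cv2.imread(f'pics/{lbl}.png')
        for P in [(-.125,.062,0),(-.125,-.062,0),(.29,.062,0),(.29,-.062,0),(0,.051,.022),(0,-.051,.022)]+[sl(.15,y,z) for y in(.047,-.047) for z in(0,.046)]:
            q=(proj(n,W(p,P))[0]-[ox,oy])*k;cv2.circle(I,tuple(int(v) for v in q),3,(0,255,0),-1)
        for x,col in((-.06,(255,0,255)),(-.045,(255,255,0))):
          for y in(.048,-.048):
            t=np.linspace(0,2*np.pi,40);q=np.array([(proj(n,W(p,(x+.028*np.cos(a),y,.04+.028*np.sin(a))))[0]-[ox,oy])*k for a in t]);cv2.polylines(I,[q.astype(np.int32)],True,col,1)
        cv2.imwrite(f'pics/{lbl}o.png',I)
    a=cv2.imread('pics/c1o.png');b=cv2.imread('pics/c2o.png')
    cv2.imwrite('pics/o.png',np.hstack([a[:,100:520][:560],np.pad(b,((0,20),(0,0),(0,0)))[:560,:380]]))
E
python3 fit.py
```

```text
[ 0.59628284 -0.1490442   1.74741409]
[[-2.1 -0.3]
 [ 0.5 -1. ]
 [-0.3  1.3]
 [ 1.8 -2.7]
 [-0.1  0. ]
 [ 0.2 -1.2]
 [-0.3 -0.4]
 [-1.5  0. ]
 [ 0.2 -2.3]
 [-0.  -1.4]
 [-0.2  0.2]]
-0.075 0.048 [310. 460.] [180. 135.]
-0.075 -0.048 [443. 405.] [115. 242.]
-0.06 0.048 [298. 442.] [201. 140.]
-0.06 -0.048 [430. 387.] [137. 248.]
-0.045 0.048 [287. 423.] [221. 145.]
-0.045 -0.048 [417. 370.] [158. 253.]
-0.03 0.048 [275. 405.] [242. 150.]
-0.03 -0.048 [405. 353.] [180. 259.]
```

View pics/o.png

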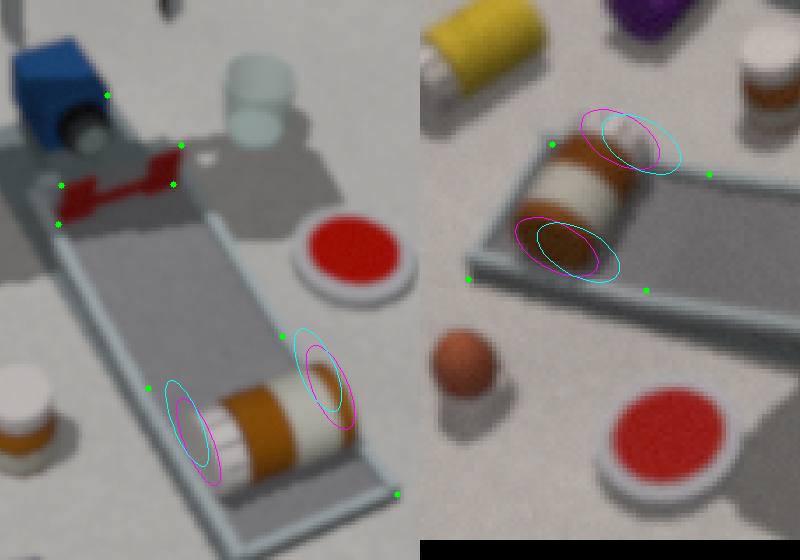

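Magenta (x = -0.06 m) is roughly right, but the overlay is a few pixels off at the jar. I'll move the hand behind the jar, staying high, and refine with the wrist camera.

```bash
python3 -m pendant '[[[0.4,-1.8,0],0.012],[[0.4,-1.8,0],0.012],[[0.4,-1.8,0],0.012],[[0.4,-1.8,0],0.012],[[0.4,-1.8,0],0.012],[[0.4,-1.8,0],0.012],[[0.4,-1.8,0],0.012],[[0.4,-1.8,0],0.012],[[0.4,-1.8,0],0.012],[[0.4,-1.8,0],0.012],[[0.4,-1.8,0],0.012],[[0.4,-1.8,0],0.012],[[0.4,-1.8,0],0.012],[[0.4,-1.8,0],0.012],[[0.4,-1.8,0],0.012],[[0,0,0],0],[[0,0,0],0],[[0,0,0],0]]' 0.6
python3 -c "
from h import *
snap('wrist','w1');snap('scene','scene1')
a=cv2.imread('pics/w1.png');b=cv2.imread('pics/scene1.png')[150:270,140:310]
cv2.imwrite('pics/w1b.png',cv2.resize(a,(784,588)))"
```

```text
time_s: 1.6
ee_pos: [0.6098, -0.2693, 0.2051]
eef_rot: [-3.141, -0.001, 1.751]
force: [0.3, 0.5, 0.9]
grip_width: 0.0565
grip_force: 0.0
```

View pics/w1b.png

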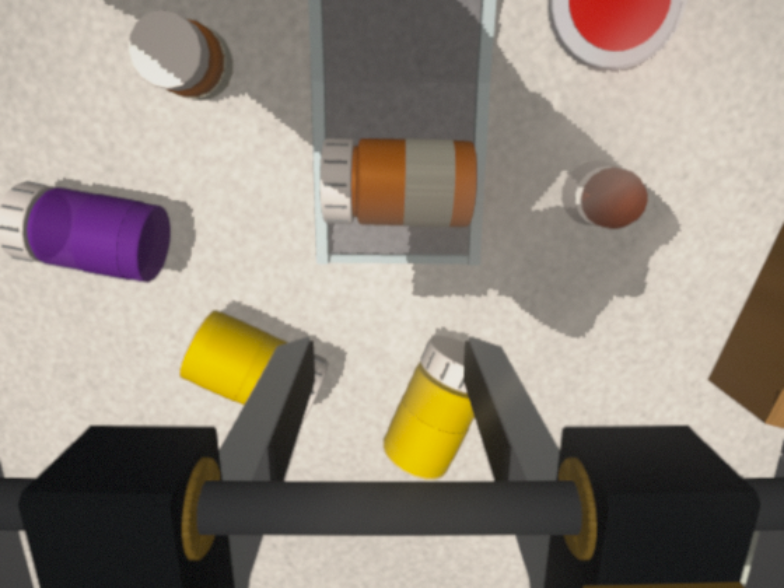

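```bash
cat > fit2.py <<'E'
from fit import *
Q=lambda u,v:np.array([(u+.5)/1.4-.5,(v+.5)/1.4-.5])
L2=[(Q(315,264),(-.125,.062,.020)),(Q(482,264),(-.125,-.062,.020))]
# left/right outer top edges far up: world line points
A=[atz('w1',*Q(315,264),.02),atz('w1',*Q(482,264),.02)]
print('corners',A, np.linalg.norm(A[0]-A[1]))
d=A[0]-A[1];print('yaw from lip',np.arctan2(d[1],d[0])-np.pi/2)
mid=(A[0]+A[1])/2
J=[atz('w1',*Q(u,v),z) for u,v,z in((322,181,.04),(476,181,.04),(399,226,.045),(399,139,.045))]
print('jar',J,np.linalg.norm(J[0]-J[1]))
d=J[0]-J[1];print('jar yaw',np.arctan2(d[1],d[0])-np.pi/2)
g=lambda p:np.concatenate([f(p),*[3*(proj('w1',W(p,P))[0]-u) for u,P in L2]])
r=least_squares(g,[.6,-.1,1.75],loss='soft_l1');print(r.x,g(r.x).reshape(-1,2).round(1))
p=r.x;np.save('p.npy',p);R=np.array([[np.cos(p[2]),np.sin(p[2])],[-np.sin(p[2]),np.cos(p[2])]])
for j in J+A: print('station',(R@(j[:2]-p[:2])).round(4))
# jar x by silhouette rows in wrist
def sil(x):
    t=np.linspace(0,2*np.pi,90);v=[(proj('w1',W(p,(x+.028*np.cos(a),0,.04+.028*np.sin(a))))[0][1]+.5)*1.4-.5 for a in t];return min(v),max(v)
for x in(-.08,-.07,-.06,-.05):print(x,sil(x))
print('yellow near',atz('w1',*Q(450,340),.03))
E
python3 fit2.py
```

```text
corners [array([ 0.55879412, -0.28564853,  0.02      ]), array([ 0.67815706, -0.26380928,  0.02      ])] 0.12134439979277659
yaw from lip -4.531425447568708
jar [array([ 0.55743953, -0.22408654,  0.04      ]), array([ 0.65707812, -0.20585816,  0.04      ]), array([ 0.61253068, -0.24352885,  0.045     ]), array([ 0.60226254, -0.18885845,  0.045     ])] 0.10129226601220716
jar yaw -4.531445016363568
[ 0.59608159 -0.15163772  1.75074108] [[-1.6  0.8]
 [ 1.  -0.1]
 [ 0.2  2.4]
 [ 2.4 -1.8]
 [-0.1  0.9]
 [ 0.2 -0.5]
 [-1.  -0.7]
 [-2.1 -0.2]
 [-0.6 -2.6]
 [-0.8 -1.9]
 [-0.9 -0.3]
 [-3.9 -0.5]
 [ 3.9 -0.1]]
station [-0.0644  0.051 ]
station [-0.0643 -0.0503]
station [-0.0934  0.0003]
station [-0.0377  0.0006]
station [-0.1252  0.0607]
station [-0.125  -0.0607]
-0.08 (np.float64(161.71340817845925), np.float64(247.05064894515587))
-0.07 (np.float64(145.8737363208126), np.float64(232.27456644856147))
-0.06 (np.float64(129.79171698568854), np.float64(217.27018204254995))
-0.05 (np.float64(113.42901735491697), np.float64(202.11916382442863))
yellow near [ 0.66583057 -0.32212243  0.03      ]
```

The wrist view shows the jar centred at (399,182), square to the station, with its ends touching neither cheek. The lip corners are at (315,264) and (482,264). The tool yaw already matches the station, so I'll descend just behind the jar, above the lip.

```bash
python3 -m pendant '[[[0.07,0.05,-1.8],0],[[0.07,0.05,-1.8],0],[[0.07,0.05,-1.8],0],[[0.07,0.05,-1.8],0],[[0.07,0.05,-1.8],0],[[0.07,0.05,-1.8],0],[[0.07,0.05,-1.8],0],[[0.07,0.05,-1.8],0],[[0.07,0.05,-1.8],0],[[0.07,0.05,-1.6],0],[[0,0,0],0],[[0,0,0],0],[[0,0,0],0],[[0,0,0],0]]'
python3 -c "
from h import *
snap('side','s2')
a=cv2.imread('pics/s2.png')[185:355,230:400]
cv2.imwrite('pics/s2b.png',cv2.resize(a,(595,595),interpolation=3))"
```

```text
time_s: 2.87
ee_pos: [0.6176, -0.2651, 0.0291]
eef_rot: [3.14, 0.001, 1.751]
force: [-0.9, -0.1, 0.4]
grip_width: 0.0567
grip_force: 0.0
```

View pics/s2b.png

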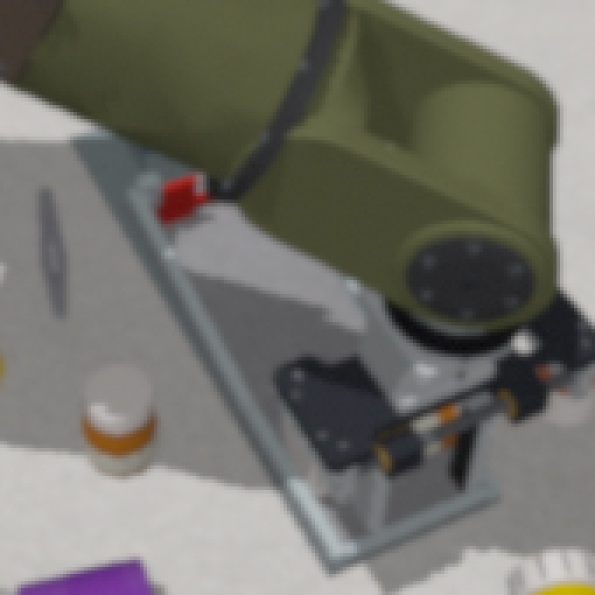

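The fingertips are behind the jar, over the lip, with about 14 mm of clearance and no contact force. I'll start the slow push.

```bash
python3 -m pendant '[[[-0.018,0.098,0],0],[[-0.018,0.098,0],0],[[-0.018,0.098,0],0],[[-0.018,0.098,0],0],[[-0.018,0.098,0],0],[[-0.018,0.098,0],0],[[-0.018,0.098,0],0],[[-0.018,0.098,0],0],[[-0.018,0.098,0],0],[[-0.018,0.098,0],0],[[-0.018,0.098,0],0],[[-0.018,0.098,0],0],[[-0.018,0.098,0],0],[[-0.018,0.098,0],0],[[-0.018,0.098,0],0],[[-0.018,0.098,0],0],[[-0.018,0.098,0],0],[[-0.018,0.098,0],0],[[-0.018,0.098,0],0],[[-0.018,0.098,0],0]]'
python3 -m pendant '[[[-0.027,0.148,0],0],[[-0.027,0.148,0],0],[[-0.027,0.148,0],0],[[-0.027,0.148,0],0],[[-0.027,0.148,0],0],[[-0.027,0.148,0],0],[[-0.027,0.148,0],0],[[-0.027,0.148,0],0],[[-0.027,0.148,0],0],[[-0.027,0.148,0],0],[[-0.027,0.148,0],0],[[-0.027,0.148,0],0],[[-0.027,0.148,0],0],[[-0.027,0.148,0],0],[[-0.027,0.148,0],0],[[-0.027,0.148,0],0],[[-0.027,0.148,0],0],[[-0.027,0.148,0],0],[[-0.027,0.148,0],0],[[-0.027,0.148,0],0]]'
python3 -m pendant '[[[-0.027,0.148,0],0],[[-0.027,0.148,0],0],[[-0.027,0.148,0],0],[[-0.027,0.148,0],0],[[-0.027,0.148,0],0],[[-0.027,0.148,0],0],[[-0.027,0.148,0],0],[[-0.027,0.148,0],0],[[-0.027,0.148,0],0],[[-0.027,0.148,0],0],[[-0.027,0.148,0],0],[[-0.027,0.148,0],0],[[-0.027,0.148,0],0],[[-0.027,0.148,0],0],[[-0.027,0.148,0],0],[[-0.027,0.148,0],0],[[-0.027,0.148,0.02],0],[[-0.027,0.148,0.02],0],[[-0.027,0.148,0.02],0],[[-0.027,0.148,0.02],0]]'
python3 -c "
from h import *
snap('wrist','w3');cv2.imwrite('pics/w3b.png',cv2.imread('pics/w3.png'))"
```

```text
time_s: 4.58
ee_pos: [0.6134, -0.2453, 0.0274]
eef_rot: [-3.142, -0.0, 1.751]
force: [-0.6, -0.3, 1.3]
grip_width: 0.0563
grip_force: 0.1
time_s: 6.25
ee_pos: [0.608, -0.2157, 0.0275]
eef_rot: [3.142, 0.0, 1.751]
force: [-0.6, -0.2, -0.4]
grip_width: 0.0561
grip_force: 0.1
time_s: 7.92
ee_pos: [0.603, -0.1867, 0.0289]
eef_rot: [3.14, 0.001, 1.751]
force: [0.9, -6.6, 5.7]
grip_width: 0.0563
grip_force: 3.3
```

View pics/w3b.png

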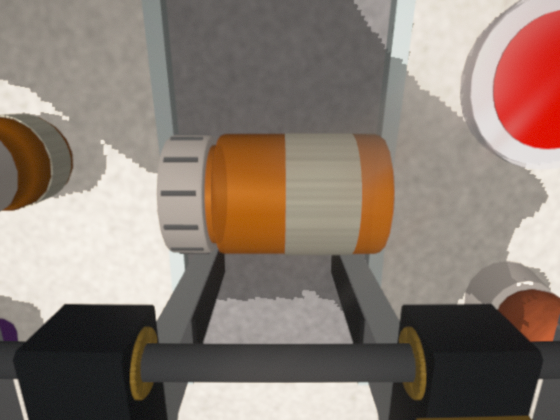

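The jar sits square on both fingertips at about (275,195) and is just entering the slope. The force has risen to 6.6 N, from finger friction. I'll continue in a shorter step and watch it.

```bash
python3 -m pendant '[[[-0.027,0.148,0.02],0],[[-0.027,0.148,0.02],0],[[-0.027,0.148,0.02],0],[[-0.027,0.148,0.02],0],[[-0.027,0.148,0.02],0],[[-0.027,0.148,0.02],0],[[-0.027,0.148,0.02],0],[[-0.027,0.148,0.02],0]]'
python3 -c "
from h import *
print(ctrl.get_obs()['moment'])
snap('wrist','w4')"
```

```text
time_s: 8.63
ee_pos: [0.6009, -0.1751, 0.0306]
eef_rot: [3.14, 0.002, 1.751]
force: [1.4, -5.7, 5.7]
grip_width: 0.0564
grip_force: 3.1
[-1.1138164  -0.26011989  0.0319999 ]
```

```bash
for i in 1; do python3 -m pendant '[[[-0.027,0.148,0.021],0],[[-0.027,0.148,0.021],0],[[-0.027,0.148,0.021],0],[[-0.027,0.148,0.021],0],[[-0.027,0.148,0.021],0],[[-0.027,0.148,0.021],0],[[-0.027,0.148,0.021],0],[[-0.027,0.148,0.021],0],[[-0.027,0.148,0.021],0],[[-0.027,0.148,0.021],0],[[-0.027,0.148,0.021],0],[[-0.027,0.148,0.021],0],[[-0.027,0.148,0.021],0],[[-0.027,0.148,0.021],0],[[-0.027,0.148,0.021],0],[[-0.027,0.148,0.021],0],[[-0.027,0.148,0.021],0],[[-0.027,0.148,0.021],0],[[-0.027,0.148,0.021],0],[[-0.027,0.148,0.021],0]]'; done
python3 -m pendant '[[[-0.027,0.148,0.021],0],[[-0.027,0.148,0.021],0],[[-0.027,0.148,0.021],0],[[-0.027,0.148,0.021],0],[[-0.027,0.148,0.021],0],[[-0.027,0.148,0.021],0],[[-0.027,0.148,0.021],0],[[-0.027,0.148,0.021],0],[[-0.027,0.148,0.021],0],[[-0.027,0.148,0.021],0],[[-0.027,0.148,0.021],0],[[-0.027,0.148,0.021],0],[[-0.027,0.148,0.021],0],[[-0.027,0.148,0.021],0],[[-0.027,0.148,0.021],0],[[-0.027,0.148,0.021],0],[[-0.027,0.148,0.021],0],[[-0.027,0.148,0.021],0],[[-0.027,0.148,0.021],0],[[-0.027,0.148,0.021],0]]'
python3 -c "
from h import *
snap('wrist','w5')"
```

```text
time_s: 10.35
ee_pos: [0.5956, -0.1455, 0.0349]
eef_rot: [3.14, 0.002, 1.751]
force: [1.2, -6.1, 4.8]
grip_width: 0.0563
grip_force: 3.3
time_s: 12.02
ee_pos: [0.5902, -0.1159, 0.0391]
eef_rot: [3.14, 0.002, 1.751]
force: [0.8, -7.3, 5.0]
grip_width: 0.0564
grip_force: 3.4
```

View pics/w5.png

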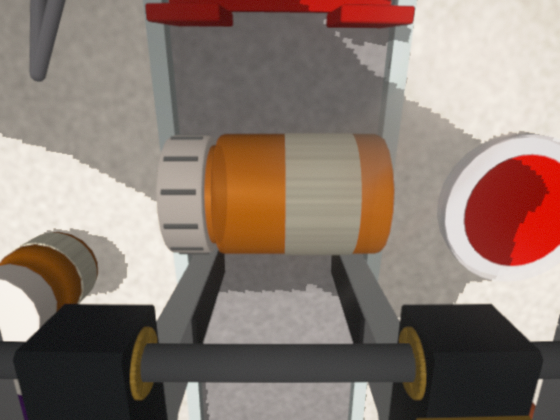

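The jar stays square and in contact at about (275,195), sliding without rolling back, with the stop pads at (190,15) and (370,15). Continuing.

```bash
python3 -m pendant '[[[-0.027,0.148,0.021],0],[[-0.027,0.148,0.021],0],[[-0.027,0.148,0.021],0],[[-0.027,0.148,0.021],0],[[-0.027,0.148,0.021],0],[[-0.027,0.148,0.021],0],[[-0.027,0.148,0.021],0],[[-0.027,0.148,0.021],0],[[-0.027,0.148,0.021],0],[[-0.027,0.148,0.021],0],[[-0.027,0.148,0.021],0],[[-0.027,0.148,0.021],0],[[-0.027,0.148,0.021],0],[[-0.027,0.148,0.021],0],[[-0.027,0.148,0.021],0],[[-0.027,0.148,0.021],0],[[-0.027,0.148,0.021],0],[[-0.027,0.148,0.021],0],[[-0.027,0.148,0.021],0],[[-0.027,0.148,0.021],0]]'
python3 -m pendant '[[[-0.018,0.098,0.014],0],[[-0.018,0.098,0.014],0],[[-0.018,0.098,0.014],0],[[-0.018,0.098,0.014],0],[[-0.018,0.098,0.014],0],[[-0.018,0.098,0.014],0],[[-0.018,0.098,0.014],0],[[-0.018,0.098,0.014],0],[[-0.018,0.098,0.014],0],[[-0.018,0.098,0.014],0],[[-0.018,0.098,0.014],0],[[-0.018,0.098,0.014],0]]'
python3 -m pendant '[[[-0.018,0.098,0.014],0],[[-0.018,0.098,0.014],0],[[-0.018,0.098,0.014],0]]'
python3 -m pendant '[[[-0.018,0.098,0.014],0],[[-0.018,0.098,0.014],0],[[-0.018,0.098,0.014],0]]'
```

```text
time_s: 13.73
ee_pos: [0.5848, -0.0863, 0.0433]
eef_rot: [3.14, 0.002, 1.751]
force: [0.8, -7.6, 7.1]
grip_width: 0.0565
grip_force: 3.5
time_s: 14.73
ee_pos: [0.5827, -0.0746, 0.0449]
eef_rot: [3.14, 0.002, 1.751]
force: [0.6, -7.0, 6.2]
grip_width: 0.0564
grip_force: 3.5
time_s: 14.98
ee_pos: [0.5822, -0.0719, 0.0454]
eef_rot: [3.14, 0.002, 1.751]
force: [1.7, -9.7, 4.7]
grip_width: 0.0562
grip_force: 4.6
time_s: 15.23
ee_pos: [0.5816, -0.0691, 0.0458]
eef_rot: [3.14, 0.002, 1.75]
force: [2.5, -9.5, 5.8]
grip_width: 0.0562
grip_force: 5.1
```

```bash
python3 -m pendant '[[[-0.018,0.098,0.014],0],[[-0.018,0.098,0.014],0],[[-0.018,0.098,0.014],0],[[-0.009,0.049,0.007],0],[[-0.009,0.049,0.007],0]]'
python3 -m pendant '[[[-0.009,0.049,0.007],0],[[-0.009,0.049,0.007],0],[[-0.009,0.049,0.007],0],[[-0.009,0.049,0.007],0],[[0,0,0],0],[[0,0,0],0],[[0,0,0],0]]'
python3 -c "
from h import *
snap('wrist','w6');snap('scene','sc6');p=np.load('p.npy')
from fit import W,sl
for n in(0,.005,.007,.010,.014): print(n,[proj('w6',W(p,sl(.15+n,y,.046)))[0].round(1) for y in(.047,-.047)])
a=cv2.imread('pics/sc6.png')[150:270,140:310];b=cv2.imread('pics/w6.png')
cv2.imwrite('pics/v6.png',np.hstack([cv2.resize(b[:300],(560,300)),cv2.resize(a,(240,170)).repeat(1,0)[:170].copy() if 0 else np.pad(cv2.resize(a,(240,170)),((0,130),(0,0),(0,0)))]))"
```

```text
time_s: 15.65
ee_pos: [0.5809, -0.0653, 0.0463]
eef_rot: [3.14, 0.002, 1.75]
force: [2.8, -12.0, 5.9]
grip_width: 0.0564
grip_force: 5.6
time_s: 16.23
ee_pos: [0.5806, -0.0634, 0.0466]
eef_rot: [3.14, 0.002, 1.75]
force: [2.2, -10.9, 3.9]
grip_width: 0.0563
grip_force: 5.5
0 [array([158.7, 169.5]), array([390.1, 169.5])]
0.005 [array([157.1, 157.6]), array([391.7, 157.6])]
0.007 [array([156.4, 152.8]), array([392.3, 152.7])]
0.01 [array([155.4, 145.4]), array([393.2, 145.4])]
0.014 [array([154.1, 135.4]), array([394.5, 135.4])]
```

View pics/v6.png

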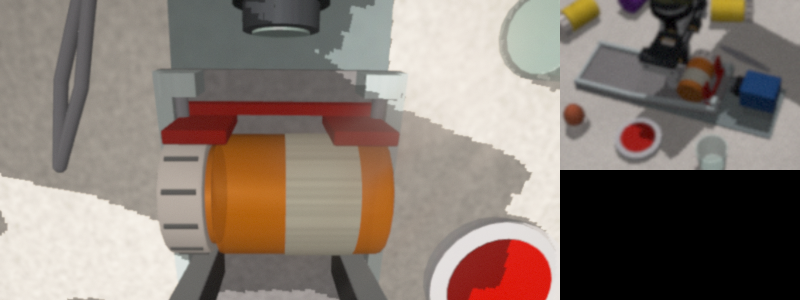

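```bash
python3 -c "
from h import *
from fit import W,sl
p=np.load('p.npy')
for n,u in(('w5',175),('w5',400),('w6',175),('w6',385)):
    I=cv2.imread(f'pics/{n}.png')
    print(n,u,[(v,int(I[v,u,2]),int(I[v,u,1])) for v in (range(0,30,1) if n=='w5' else range(112,150,1))])
for z in(.046,.04,.03):print(z,[proj('w5',W(p,sl(.15,y,z)))[0].round(1) for y in(.047,-.047)],[proj('w6',W(p,sl(.15+n,.047,z)))[0].round(1) for n in (.007,.010,.014)])"
```

```text
w5 175 [(0, 115, 26), (1, 112, 19), (2, 113, 27), (3, 115, 25), (4, 116, 23), (5, 118, 25), (6, 119, 29), (7, 119, 26), (8, 118, 25), (9, 119, 25), (10, 116, 25), (11, 116, 26), (12, 118, 29), (13, 118, 31), (14, 117, 26), (15, 116, 27), (16, 117, 31), (17, 114, 28), (18, 111, 25), (19, 106, 27), (20, 94, 23), (21, 86, 27), (22, 75, 19), (23, 76, 26), (24, 79, 30), (25, 83, 49), (26, 91, 76), (27, 96, 90), (28, 100, 96), (29, 98, 93)]
w5 400 [(0, 207, 216), (1, 207, 216), (2, 210, 218), (3, 210, 218), (4, 205, 205), (5, 189, 153), (6, 181, 83), (7, 188, 47), (8, 192, 43), (9, 195, 45), (10, 195, 45), (11, 195, 47), (12, 195, 45), (13, 194, 45), (14, 191, 42), (15, 194, 46), (16, 191, 46), (17, 190, 44), (18, 193, 47), (19, 191, 44), (20, 189, 47), (21, 180, 46), (22, 157, 45), (23, 129, 43), (24, 100, 51), (25, 107, 88), (26, 124, 120), (27, 133, 135), (28, 135, 139), (29, 135, 138)]
w6 175 [(112, 88, 88), (113, 87, 89), (114, 83, 84), (115, 86, 86), (116, 86, 86), (117, 85, 85), (118, 90, 85), (119, 96, 75), (120, 97, 52), (121, 98, 36), (122, 98, 28), (123, 99, 30), (124, 99, 31), 
[... 697 characters left out ...]
29, 122, 84), (130, 121, 83), (131, 127, 85), (132, 131, 83), (133, 135, 83), (134, 138, 84), (135, 136, 82), (136, 136, 82), (137, 136, 81), (138, 134, 81), (139, 136, 81), (140, 133, 79), (141, 135, 81), (142, 135, 80), (143, 132, 79), (144, 132, 81), (145, 127, 80), (146, 129, 88), (147, 134, 93), (148, 137, 95), (149, 138, 94)]
0.046 [array([139.5,  22.9]), array([408.2,  23. ])] [array([156.4, 152.8]), array([155.4, 145.4]), array([154.1, 135.4])]
0.04 [array([145.1,  23.6]), array([402.9,  23.7])] [array([160.8, 148.7]), array([159.9, 141.6]), array([158.6, 131.9])]
0.03 [array([153.6,  24.8]), array([394.9,  24.8])] [array([167.4, 142.6]), array([166.6, 135.9]), array([165.5, 126.7])]
```

The wrist view shows both pads level at row 144, meaning the stop is pressed in about 10.5 mm of 14. The contact onset during the push agrees (9–11 mm). The jar is square on the stop. I'll hold briefly and hand in.

```bash
python3 -m pendant '[[[0,0,0],0],[[0,0,0],0],[[0,0,0],0],[[0,0,0],0],[[0,0,0],0],[[0,0,0],0]]'; python3 -c "
from station import ctrl
print(ctrl.hand_in())"
```

```text
time_s: 16.83
ee_pos: [0.5806, -0.0634, 0.0466]
eef_rot: [3.14, 0.002, 1.75]
force: [2.6, -10.7, 5.1]
grip_width: 0.0565
grip_force: 5.5
the job is handed in; nothing more can be done
None
```

I pushed the jar up the ramp with no roll-back seen, and handed in at 16.8 s with the fingertips still holding it square against the stop, which is pressed in about 10.5 of 14 mm by camera measurement; it mostly slid rather than rolled, at about 11 N of push.

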